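# Swap the driver boards of a printer controller

## Robot

A 6-joint arm with a two-finger parallel gripper is mounted at the origin on the work surface. World frame = base frame: x ahead of the robot, y to its left, z up, the work surface at z = 0. Lengths are in m, angles in rad, forces in N, time in s.
With the tool pointing down it reaches from about 0.15 to 0.775 m from the base axis. Payload 6.1 kg.
Tool frame: the origin (TCP) lies at the very end of the fingers, on their centre line; the grasp point (between the pads) lies 19 mm behind it; z points along the fingers, y is the line along which they close (so a half turn about z gives the same grasp; the last joint's range is limited). The gripper opens to 85 mm and grips with 20 to 120 N. Pads are 22 mm wide; open, the fingers measure 114 mm over their backs; the gripper's body (76 mm by 85 mm) begins 54 mm behind the grasp point. The pads swing forward as they close: fully open they stand 13 mm farther back than shut.
Start: joints at [-1.112, 0.126, -0.04, 1.405, 0, 1.571], TCP at [0.232, -0.471, 0.231] pointing down, gripper open.
Joint ranges: [-2.72, 2.72], [-0.95, 1.95], [-1.27, 1.35], [-1.78, 2.02], [-1.46, 1.47], [-3.14, 3.14]. Speed limits (rad/s): [2.39, 2.39, 3.01, 3.14, 3.14, 3.14].

## Interface

Orientations are given as a rotation vector (axis times angle).
In Python, from cell import state, vision, ticket gives the robot as it stands.
- The arm moves only by the shell command python3 -m jog 'ROWS' [FORCE]. ROWS is JSON, a list of rows, each an object of numbers: "tx", "ty", "tz": the shift along the tool's x, y, z in mm; "roll": the turn about the tool's z in degrees; "hand": the opening, from 0 (shut) to 1 (fully open). In form: [{"tx": .., "ty": .., "tz": .., "roll": .., "hand": ..}, ...]. A call has 1 to 20 rows; each row shifts and turns the commanded pose from where the row before left it, along the tool's axes as they then stand; what a row does not reach is not made up. A row lasts 1/8 s, in which the tool goes at most 62.5 mm and 10.7 degrees, less where a joint would pass 70% of its speed; a pose out of reach is approached as far as the arm can. A call with a gripper value outside its range is refused whole. The fingers move at their own pace and stop on an object; FORCE is the grip in N (left out, the last holds). Time passes only in rows, so rows that do not move let the fingers close. It gives the time, the measured TCP pose, the force, the opening and the grip force at its end, in the units of the state.
- state(): the state, without advancing time (a new reading comes with each control period).
- vision.grab_frame(name): name is "scene" or "top" or "wrist"; returns a dict with "img" (400x640x3 uint8, blue, green, red), "K" (3x3 intrinsics, pixels), "dist_coeffs" ([k1, k2, p1, p2, k3] as OpenCV has them; the pictures are not rectified), "xyz" and "orientation" of the camera in the world. Camera axes: x right, y up, looking along -z (the intrinsics and any distortion apply to the point x, -y, -z); pixel columns grow to the right and rows downward; lengths in m; the calibration is good to about 2 mm. A picture is of the moment at which its call begins. There is no depth.
- ticket.finish_job(): hands the job in; it is judged then, once.
The state is a dict: "t": time; "q": joint angles; "joint_vel": joint speeds; "joint_efforts": joint torques, N m; "position": TCP position; "orientation": TCP orientation; "ft_force": force on the tool from outside, world axes, zero at the start; "ft_torque": the same for the moment, N m; "grip_width": opening from 0.0 (shut) to 1.0 (fully open); "grip_force": force on a finger pad.
Only numpy, scipy, OpenCV 4.12 (cv2) and the standard library are available. Lean on these libraries where they do the work, as an engineer would, in place of code of your own. Each camera call takes 0.05 s, during which the arm holds its last target. There are 200 camera calls.

## Task

Take the old driver board out of the printer controller: swing both its ejector levers right outward so that they pry it up, then lift it out and slide it fully home into the black storage case. Fit every spare board standing in the grey tray into a free socket (any will do, including the one just cleared), each set in with that socket's levers outward and then seated fully by swinging both levers all the way inward. Leave the other things on the bench where they are.

Things in the scene. Friction and masses are not known exactly. Their poses are not given: they have to be found in the camera images.
- old_board: Upright driver board: body 24 mm thick (own x), 110 long (y), 62 tall, 0.35 kg. Black grip bar on top, 14 mm thick (x), 40 long (y), 62 to 88 mm above the underside. At each end an ear, 10 thick (x), reaches to y = +-66 mm, 46 to 53 mm up. Origin: centre of the underside. Same either way round. The old one, seated in a socket.
- spare_1: Upright driver board: body 24 mm thick (own x), 110 long (y), 62 tall, 0.35 kg. Black grip bar on top, 14 mm thick (x), 40 long (y), 62 to 88 mm above the underside. At each end an ear, 10 thick (x), reaches to y = +-66 mm, 46 to 53 mm up. Origin: centre of the underside. Same either way round. A spare in the tray; may be absent.
- spare_2: Upright driver board: body 24 mm thick (own x), 110 long (y), 62 tall, 0.35 kg. Black grip bar on top, 14 mm thick (x), 40 long (y), 62 to 88 mm above the underside. At each end an ear, 10 thick (x), reaches to y = +-66 mm, 46 to 53 mm up. Origin: centre of the underside. Same either way round. A spare in the tray; may be absent.
- spare_3: Upright driver board: body 24 mm thick (own x), 110 long (y), 62 tall, 0.35 kg. Black grip bar on top, 14 mm thick (x), 40 long (y), 62 to 88 mm above the underside. At each end an ear, 10 thick (x), reaches to y = +-66 mm, 46 to 53 mm up. Origin: centre of the underside. Same either way round. A spare in the tray; may be absent.
- socket_1: Socket 1: upright channel for one board on the dark chassis plate. Origin: centre of underside, 10 mm above the bench; board length along own y. Inside 27 mm (x) by 116 (y), walls to 50 mm, flared lips to 60. Levers hinge about x at y = +-75 mm, 56 mm up, swing in the y-z plane; each has one prong under and one over the board's ear. Holds the old board.
- socket_2: Socket 2: upright channel for one board on the dark chassis plate. Origin: centre of underside, 10 mm above the bench; board length along own y. Inside 27 mm (x) by 116 (y), walls to 50 mm, flared lips to 60. Levers hinge about x at y = +-75 mm, 56 mm up, swing in the y-z plane; each has one prong under and one over the board's ear. Starts empty.
- socket_3: Socket 3: upright channel for one board on the dark chassis plate. Origin: centre of underside, 10 mm above the bench; board length along own y. Inside 27 mm (x) by 116 (y), walls to 50 mm, flared lips to 60. Levers hinge about x at y = +-75 mm, 56 mm up, swing in the y-z plane; each has one prong under and one over the board's ear. Starts empty.
- storage_case: Black storage case, loose on the bench, 0.9 kg: an upright sleeve on a foot 110 (x) by 140 (y) mm, open at the top, for one board. Inside 27 mm (own x) by 116 mm (own y), 38 mm deep, walls 4 mm, with flared lips on the long sides up to about 50 mm. Origin: centre of the underside; inner floor 4 mm above it. The board's ears stay above the rim.
- socket_1_left (a joint): Ejector lever at own +y end: steel arm 7 mm thick (y), black thumb pad 18 x 10 mm, 64 mm long from its pin. 0 = fully inward, leaning 0.2 rad over the board, locking it; grows outward to its stop, 0.8 rad (then leaning 0.6 rad away from it). Stays where left; turns at 0.15 N m (3 to 10 N). Outward it pries that end up 11 mm. Push it with closed fingers, rising with its tip.
- socket_1_right (a joint): Ejector lever at own -y end: steel arm 7 mm thick (y), black thumb pad 18 x 10 mm, 64 mm long from its pin. 0 = fully inward, leaning 0.2 rad over the board, locking it; grows outward to its stop, 0.8 rad (then leaning 0.6 rad away from it). Stays where left; turns at 0.15 N m (3 to 10 N). Outward it pries that end up 11 mm. Push it with closed fingers, rising with its tip.
- socket_2_left (a joint): Ejector lever at own +y end: steel arm 7 mm thick (y), black thumb pad 18 x 10 mm, 64 mm long from its pin. 0 = fully inward, leaning 0.2 rad over the board, locking it; grows outward to its stop, 0.8 rad (then leaning 0.6 rad away from it). Stays where left; turns at 0.15 N m (3 to 10 N). Outward it pries that end up 11 mm. Push it with closed fingers, rising with its tip.
- socket_2_right (a joint): Ejector lever at own -y end: steel arm 7 mm thick (y), black thumb pad 18 x 10 mm, 64 mm long from its pin. 0 = fully inward, leaning 0.2 rad over the board, locking it; grows outward to its stop, 0.8 rad (then leaning 0.6 rad away from it). Stays where left; turns at 0.15 N m (3 to 10 N). Outward it pries that end up 11 mm. Push it with closed fingers, rising with its tip.
- socket_3_left (a joint): Ejector lever at own +y end: steel arm 7 mm thick (y), black thumb pad 18 x 10 mm, 64 mm long from its pin. 0 = fully inward, leaning 0.2 rad over the board, locking it; grows outward to its stop, 0.8 rad (then leaning 0.6 rad away from it). Stays where left; turns at 0.15 N m (3 to 10 N). Outward it pries that end up 11 mm. Push it with closed fingers, rising with its tip.
- socket_3_right (a joint): Ejector lever at own -y end: steel arm 7 mm thick (y), black thumb pad 18 x 10 mm, 64 mm long from its pin. 0 = fully inward, leaning 0.2 rad over the board, locking it; grows outward to its stop, 0.8 rad (then leaning 0.6 rad away from it). Stays where left; turns at 0.15 N m (3 to 10 N). Outward it pries that end up 11 mm. Push it with closed fingers, rising with its tip.
- spare_tray: Grey tray, loose on the bench, 0.9 kg, 196 mm (own x) by 136 mm (own y), in which the spares stand upright in three troughs at x = -62, 0, +62 mm, each 28 mm wide and 24 mm deep over a floor 4 mm above the underside. Origin: centre of the underside. The boards' length runs along its y; they lift straight out.
- screwdriver: Screwdriver lying near the robot, not part of the job. Origin: middle of its underside.
- caliper: Caliper lying near the robot, not part of the job. Origin: underside.
- printed_part: White printed cone, 56 mm wide, 50 mm tall, not part of the job. Origin: centre of the underside.
- glue: Small bottle, 32 mm wide, 95 mm tall, not part of the job. Origin: centre of the underside.
- wrench: Wrench lying beyond the sockets, not part of the job. Origin: underside.
- socket_1_floor (a point): Centre of socket 1's inner floor, 6 mm above the socket's origin, same axes. With levers outward a board set in rests on the lower prongs about 11 mm above this and can be lifted out freely; levers swung inward let or press it down to here and lock over its ears.
- socket_2_floor (a point): Centre of socket 2's inner floor, 6 mm above the socket's origin, same axes.
- socket_3_floor (a point): Centre of socket 3's inner floor, 6 mm above the socket's origin, same axes.
- storage_case_floor (a point): Centre of the case's inner floor, 4 mm above the case's origin, same axes.

How it is judged:
By the outcome, as a careful person would: the job done as asked, in the order asked, and still so for the second after the job is handed in, with the robot touching nothing.
Of spare_1, spare_2, spare_3 only 2 to 3 are there at a start; the rules pass over those that are not, and their reading is None.
At some moment in a run one of spare_tray, storage_case may be knocked a few centimetres aside while the robot is not near it.
It also fails if it takes over 210 s, if anything falls off the work surface, if the arm or the gripper's body presses on something with over 40 N, if the wrist force passes 120 N, or if a joint passes its speed limit or range.

## Working session

There is one attempt and no reset: what is moved stays moved. The work goes in short steps, Python scripts to look and compute and a shell command to move; the robot and the scene stay as the last step left them, time stands still between calls to the robot, and variables do not carry over. Pictures are saved under pics/ and viewed, at most 14 in all, crops included, and the job is handed in when it is done.

```bash
ls; mkdir -p pics
cat > h.py <<'E'
import numpy as np, cv2
from scipy.spatial.transform import Rotation as R
from cell import state, vision, ticket
def grab(n,save=None):
    f=vision.grab_frame(n)
    if save: cv2.imwrite('pics/'+save,f['img'])
    return f
def rot(f):
    o=np.array(f['orientation'],float)
    return R.from_rotvec(o).as_matrix()
def rays(f,px):
    p=cv2.undistortPoints(np.array(px,float).reshape(-1,1,2),np.array(f['K'],float),np.array(f['dist_coeffs'],float)).reshape(-1,2)
    d=np.c_[p[:,0],-p[:,1],-np.ones(len(p))]@rot(f).T
    return np.array(f['xyz'],float),d
def onz(f,px,z):
    c,d=rays(f,px); return c+d*((z-c[2])/d[:,2])[:,None]
def tri(f1,p1,f2,p2):
    c1,d1=rays(f1,p1);c2,d2=rays(f2,p2);out=[]
    for a,b in zip(d1,d2):
        s=np.linalg.lstsq(np.c_[a,-b],c2-c1,rcond=None)[0]
        x,y=c1+a*s[0],c2+b*s[1]; out.append(np.r_[(x+y)/2,np.linalg.norm(x-y)])
    return np.array(out)
def proj(f,P):
    M=rot(f);q=(np.array(P,float).reshape(-1,3)-np.array(f['xyz']))@M
    q=q*[1,-1,-1]
    return cv2.projectPoints(q,np.zeros(3),np.zeros(3),np.array(f['K'],float),np.array(f['dist_coeffs'],float))[0].reshape(-1,2)
E
python3 - <<'E'
from h import *
for n in ['top','scene']:
    f=grab(n,n+'0.png'); print(n,f['xyz'],f['orientation'],f['K'])
s=state(); print(s['position'],s['orientation'],s['t'],s['ft_force'])
E
```

```text
pics
top [0.34248478 0.047305   1.08713668] [ 0.16483056 -0.17379021 -1.66553579] [[421.3522248    0.         312.39664437]
 [  0.         421.3522248  195.80816516]
 [  0.           0.           1.        ]]
scene [1.34781589 0.58084549 1.12713332] [0.39996864 0.80774589 2.06436949] [[498.95149384   0.         316.98651877]
 [  0.         498.95149384 202.18193569]
 [  0.           0.           1.        ]]
[ 0.23234186 -0.47041028  0.23060323] [-3.05797823e+00 -7.14013251e-01  5.01206597e-04] 0.1 [ 0.67689568 -0.00981639 -0.57294096]
```

View pics/top0.png

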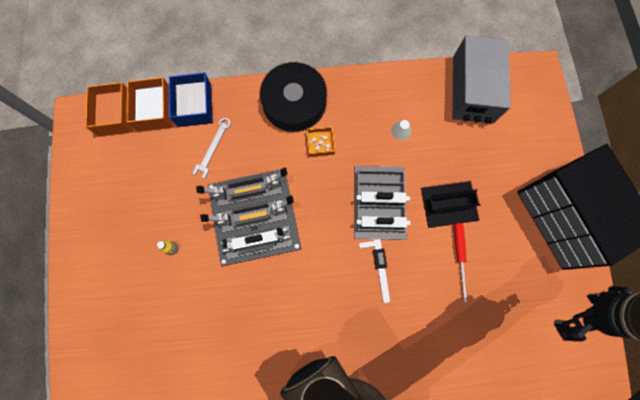

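View pics/scene0.png

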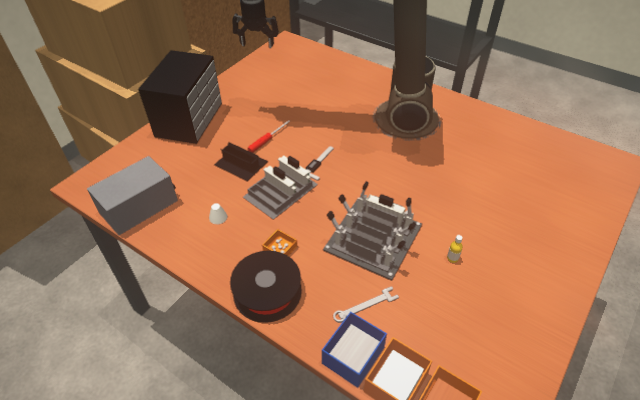

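The top view shows the chassis around (255,220), with the old board in the nearest socket (255,240). There are two spares, at (383,197) and (383,222), in the tray. The case is at (450,204). I'll zoom in on the middle.

Run:
```python
import cv2
a=cv2.imread('pics/top0.png')[150:275,190:310]; b=cv2.imread('pics/top0.png')[150:275,340:490]
c=cv2.hconcat([a,b]); cv2.imwrite('pics/c1.png',cv2.resize(c,None,fx=2.9,fy=2.9,interpolation=cv2.INTER_CUBIC))
from h import *
f=grab('top')
print(onz(f,[[252,240],[248,215],[245,188],[383,197],[383,222],[450,204]],0.08).round(3))
w=grab('wrist'); M=rot(w); s=state(); T=R.from_rotvec(s['orientation']).as_matrix()
print('wrist cam in tool',T.T@(w['xyz']-s['position']),(T.T@M).round(3),w['K'])
print(T.round(2))
```

```text
[[ 0.466  0.186  0.08 ]
 [ 0.528  0.191  0.08 ]
 [ 0.596  0.194  0.08 ]
 [ 0.539 -0.141  0.08 ]
 [ 0.477 -0.133  0.08 ]
 [ 0.504 -0.304  0.08 ]]
wrist cam in tool [ 0.0773772  -0.00146654 -0.14223224] [[-0.001  0.953  0.302]
 [ 1.     0.     0.001]
 [ 0.     0.302 -0.953]] [[313.91515274   0.         318.90386593]
 [  0.         313.91515274 203.93914519]
 [  0.           0.           1.        ]]
[[ 0.9   0.44 -0.  ]
 [ 0.44 -0.9   0.  ]
 [-0.   -0.   -1.  ]]
```

View pics/c1.png

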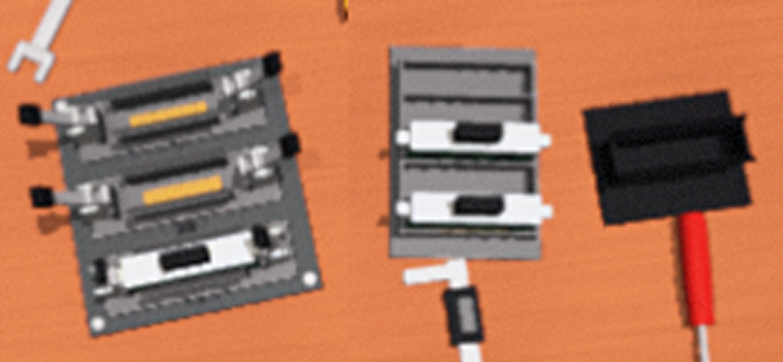

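The levers of sockets 2 and 3 appear to be outward and those of socket 1 inward. Both free sockets suit the two spares. I'll bring the wrist camera over the chassis.

```bash
python3 -m jog '[{"tx":35,"ty":-29},{"tx":35,"ty":-29},{"tx":35,"ty":-29},{"tx":35,"ty":-29},{"tx":35,"ty":-29},{"tx":35,"ty":-29},{"tx":35,"ty":-29},{"tx":35,"ty":-29},{"tx":35,"ty":-29},{"tx":35,"ty":-29},{"tx":35,"ty":-29},{"tx":35,"ty":-29},{"tx":35,"ty":-29},{"tx":35,"ty":-29},{"tx":35,"ty":-29},{"tx":35,"ty":-29},{"tz":-20,"roll":0,"hand":0}]'
python3 -m jog '[{"roll":-9.7},{"roll":-9.7},{"roll":-9.7},{"roll":-9.7},{"roll":-9.7},{"roll":-9.7},{"roll":-9.7},{},{}]'
python3 - <<'E'
from h import *
f=grab('wrist','w1.png'); np.save('w1.npy',f,allow_pickle=True); s=state(); print(s['q'],f['xyz'])
E
```

```text
[-1.11198661e+00  1.26120023e-01 -4.00819981e-02  1.40539691e+00
 -1.89139262e-06  1.57077635e+00] [ 0.30120501 -0.4350456   0.3731771 ]invalid input
invalid input
```

View pics/w1.png

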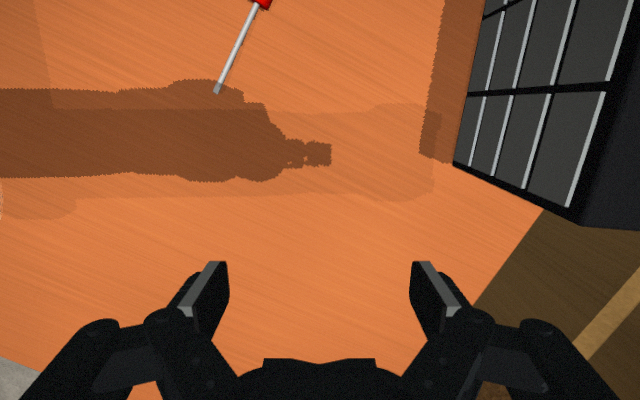

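The jog was refused, probably because every key must be present. The view shows that the fingers hide rows below about 260.

```bash
python3 -m jog '[{"tx":33,"ty":-25,"tz":-2,"roll":0,"hand":0},{"tx":33,"ty":-25,"tz":-2,"roll":0,"hand":0},{"tx":33,"ty":-25,"tz":-2,"roll":0,"hand":0},{"tx":33,"ty":-25,"tz":-2,"roll":0,"hand":0},{"tx":33,"ty":-25,"tz":-2,"roll":0,"hand":0},{"tx":33,"ty":-25,"tz":-2,"roll":0,"hand":0},{"tx":33,"ty":-25,"tz":-2,"roll":0,"hand":0},{"tx":33,"ty":-25,"tz":-2,"roll":0,"hand":0},{"tx":33,"ty":-25,"tz":-2,"roll":0,"hand":0},{"tx":33,"ty":-25,"tz":-2,"roll":0,"hand":0},{"tx":33,"ty":-25,"tz":-2,"roll":0,"hand":0},{"tx":33,"ty":-25,"tz":-2,"roll":0,"hand":0},{"tx":33,"ty":-25,"tz":-2,"roll":0,"hand":0},{"tx":33,"ty":-25,"tz":-2,"roll":0,"hand":0},{"tx":33,"ty":-25,"tz":-2,"roll":0,"hand":0},{"tx":33,"ty":-25,"tz":-2,"roll":0,"hand":0}]'
python3 -m jog '[{"tx":0,"ty":0,"tz":0,"roll":-9.7,"hand":0},{"tx":0,"ty":0,"tz":0,"roll":-9.7,"hand":0},{"tx":0,"ty":0,"tz":0,"roll":-9.7,"hand":0},{"tx":0,"ty":0,"tz":0,"roll":-9.7,"hand":0},{"tx":0,"ty":0,"tz":0,"roll":-9.7,"hand":0},{"tx":0,"ty":0,"tz":0,"roll":-9.7,"hand":0},{"tx":0,"ty":0,"tz":0,"roll":-9.7,"hand":0},{"tx":0,"ty":0,"tz":0,"roll":0,"hand":0}]'
python3 - <<'E'
from h import *
f=grab('wrist','w2.png'); np.save('w2.npy',f,allow_pickle=True); s=state(); print(s['q'],s['position'])
E
```

```text
t: 2.25
position: [0.5292, 0.1231, 0.2633]
orientation: [3.059, 0.715, -0.0]
ft_force: [0.2, 0.2, -1.0]
grip_width: 0.001
grip_force: 0.0
t: 3.25
position: [0.5287, 0.1218, 0.2632]
orientation: [-2.141, -2.299, 0.0]
ft_force: [0.4, -0.1, 0.4]
grip_width: -0.005
grip_force: 0.0
[2.26330872e-01 1.62525755e-01 7.29368700e-02 1.48143238e+00
 2.74712557e-05 1.72729455e+00] [0.52870377 0.12175632 0.26319638]
```

View pics/w2.png

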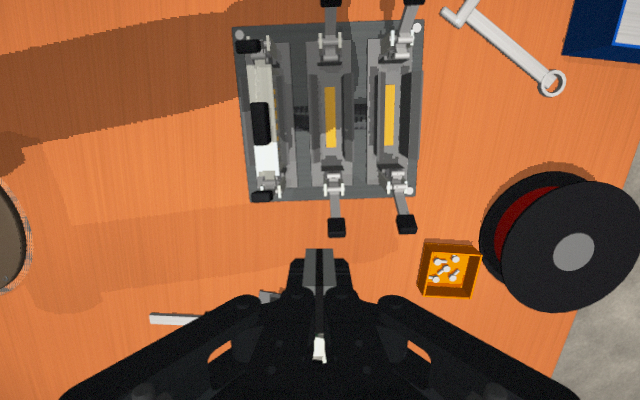

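The wrist view shows the old board, its bar at (260,123), with both its levers inward (248,46) and (262,196). Sockets 2 and 3 are empty, with yellow floor contacts at (331,117) and (389,115) and levers outward. I'll take a second view with parallax.

```bash
python3 -m jog '[{"tx":20,"ty":-20,"tz":0,"roll":0,"hand":0},{"tx":20,"ty":-20,"tz":0,"roll":0,"hand":0},{"tx":20,"ty":-20,"tz":0,"roll":0,"hand":0},{"tx":0,"ty":0,"tz":0,"roll":0,"hand":0}]'
cat >> h.py <<'E'
def blobs(img,lo,hi,amin,box=None):
    m=cv2.inRange(cv2.cvtColor(img,cv2.COLOR_BGR2HSV),np.array(lo),np.array(hi))
    if box: 
        k=np.zeros_like(m); x0,y0,x1,y1=box; k[y0:y1,x0:x1]=1; m=m*k
    cs=cv2.findContours(m,cv2.RETR_EXTERNAL,cv2.CHAIN_APPROX_NONE)[0]
    return sorted([(cv2.minAreaRect(c),cv2.contourArea(c)) for c in cs if cv2.contourArea(c)>amin],key=lambda r:r[0][0][0])
def show(b):
    for r,a in b: print(np.round(r[0],1),np.round(r[1],1),round(r[2],1),a)
def load(n): return np.load(n,allow_pickle=True).item()
YEL=([20,120,100],[32,255,255])
BLK=([0,0,0],[180,255,40])
E
python3 - <<'E'
from h import *
f=grab('wrist','w3.png'); np.save('w3.npy',f,allow_pickle=True)
for n in ['w2.npy','w3.npy']:
    g=load(n); print(n); show(blobs(g['img'],*YEL,60)); print('blk');show(blobs(g['img'],*BLK,60,(200,0,440,255)))
E
```

```text
t: 3.8
position: [0.4636, 0.178, 0.2637]
orientation: [2.139, 2.301, 0.001]
ft_force: [-0.2, 1.1, 0.4]
grip_width: -0.003
grip_force: 0.0
w2.npy
[330.  116.5] [59.2  9.5] 88.6 494.0
[389.1 114.5] [ 9.4 59.2] 1.2 484.5
blk
[247.7  46.1] [13.3 25.2] 85.2 284.5
[260.5 123.2] [42.3 17.6] 83.7 658.5
[301. 122.] [14. 14.] 90.0 133.0
[331.   3.] [ 6. 20.] 90.0 112.0
[336. 227.] [18. 16.] 90.0 273.0
[406.5 224. ] [18. 19.] 90.0 301.0
[414.   2.] [ 4. 20.] 90.0 64.0
w3.npy
[377.7 167. ] [ 9.8 54.2] 1.5 436.5
[436.8 165. ] [ 3.1 54.1] 3.7 91.5
blk
[321. 121.] [14. 20.] 90.0 249.0
[399.5  72.5] [21. 23.] 90.0 396.0
```

View pics/w3.png

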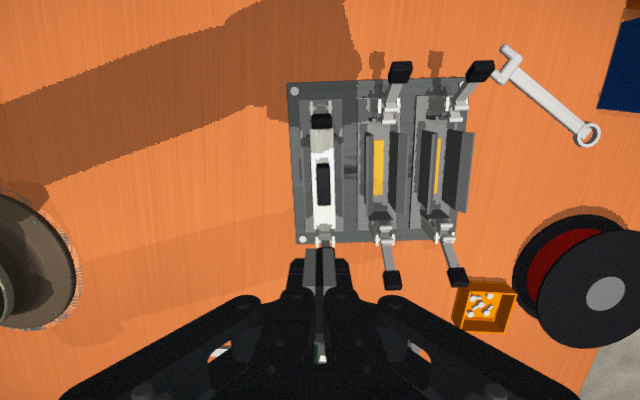

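The second view is clear: the old board's bar is at (323,184), the yellow contacts are at (378,167) and (437,165), and a lever pad is at (321,121).

Run:
```python
from h import *
a,b=load('w2.npy'),load('w3.npy')
show(blobs(b['img'],[0,0,0],[180,255,60],60,(312,140,334,230)))
show(blobs(a['img'],[0,0,0],[180,255,60],60,(250,90,271,160)))
P=[[330,116.5],[260.5,123.2],[247.7,46.1],[240,36]]
Q=[[377.7,167],[323,184],[321,121],[294,91]]
print(tri(a,P,b,Q).round(4))
for f,z in((a,.02),(b,.02)):
  pass
r=blobs(a['img'],*YEL,60)
for q,_ in r:
    bx=cv2.boxPoints(q); e=sorted(bx.tolist(),key=lambda p:p[1]); top=np.mean(e[:2],0);bot=np.mean(e[2:],0)
    w=onz(a,[top,bot],.017); d=w[0]-w[1]; print('yel',w.mean(0).round(4),np.degrees(np.arctan2(d[1],d[0])),np.linalg.norm(d))
# tri socket pads of s2, s3
print(tri(a,[[336,227],[406.5,224]],b,[[392,280],[458,276.5]]).round(4))
print(onz(a,[[260.5,123.2]],.104).round(4),onz(b,[[323,184]],.104).round(4))
```

```text
[323. 184.] [40. 12.] 90.0 456.5
[260.2 123.1] [42.5 18.1] 85.2 690.0
[[5.367e-01 1.876e-01 1.720e-02 4.000e-04]
 [4.673e-01 1.792e-01 9.270e-02 1.000e-04]
 [4.603e-01 2.429e-01 1.198e-01 0.000e+00]
 [4.264e-01 2.702e-01 5.300e-03 1.000e-04]]
yel [0.537  0.1869 0.017 ] 96.10456889618658 0.0686552814310178
yel [0.6072 0.1944 0.017 ] 96.39631210628283 0.06853636170439545
[[5.479e-01 8.490e-02 1.132e-01 0.000e+00]
 [6.188e-01 9.250e-02 1.113e-01 4.000e-04]]
[[0.4694 0.18   0.104 ]] [[0.467 0.182 0.104]]
```

Socket 1 is at about (0.467, 0.1795), socket 2 at (0.537, 0.187), socket 3 at (0.607, 0.1945), all with yaw 6.3°. The bar and contact heights agree with the text. Next I descend inside socket 1's left lever.

```bash
python3 -m jog '[{"tx":19,"ty":2,"tz":0,"roll":-2.1,"hand":0},{"tx":19,"ty":1.5,"tz":0,"roll":0,"hand":0},{"tx":0,"ty":0,"tz":40,"roll":0,"hand":0},{"tx":0,"ty":0,"tz":40,"roll":0,"hand":0},{"tx":0,"ty":0,"tz":40,"roll":0,"hand":0},{"tx":0,"ty":0,"tz":20,"roll":0,"hand":0},{"tx":0,"ty":0,"tz":15,"roll":0,"hand":0},{"tx":0,"ty":0,"tz":0,"roll":0,"hand":0}]'
python3 -m jog '[{"tx":5,"ty":0,"tz":0,"roll":0,"hand":0},{"tx":5,"ty":0,"tz":0,"roll":0,"hand":0},{"tx":5,"ty":0,"tz":0,"roll":0,"hand":0},{"tx":5,"ty":0,"tz":0,"roll":0,"hand":0},{"tx":5,"ty":0,"tz":0,"roll":0,"hand":0},{"tx":5,"ty":0,"tz":0,"roll":0,"hand":0}]'
python3 -m jog '[{"tx":5,"ty":0,"tz":0,"roll":0,"hand":0},{"tx":5,"ty":0,"tz":0,"roll":0,"hand":0},{"tx":4,"ty":0,"tz":0,"roll":0,"hand":0}]'
```

```text
t: 4.85
position: [0.4642, 0.2156, 0.1074]
orientation: [-2.096, -2.339, 0.003]
ft_force: [0.5, -0.1, -1.4]
grip_width: -0.002
grip_force: 0.0
t: 5.6
position: [0.4614, 0.2454, 0.1085]
orientation: [2.096, 2.339, 0.0]
ft_force: [0.7, -4.6, 2.0]
grip_width: -0.005
grip_force: 2.3
t: 5.98
position: [0.4591, 0.2589, 0.1076]
orientation: [-2.096, -2.34, 0.003]
ft_force: [1.2, -4.9, -0.5]
grip_width: -0.0
grip_force: 2.2
```

```bash
python3 -m jog '[{"tx":3,"ty":0,"tz":0,"roll":0,"hand":0},{"tx":2,"ty":0,"tz":0,"roll":0,"hand":0},{"tx":2,"ty":0,"tz":0,"roll":0,"hand":0}]'
python3 -m jog '[{"tx":2,"ty":0,"tz":0,"roll":0,"hand":0},{"tx":1,"ty":0,"tz":0,"roll":0,"hand":0}]'
python3 -m jog '[{"tx":1.5,"ty":0,"tz":0,"roll":0,"hand":0},{"tx":1.5,"ty":0,"tz":0,"roll":0,"hand":0}]'
```

```text
t: 6.35
position: [0.4585, 0.266, 0.1079]
orientation: [-2.096, -2.34, 0.002]
ft_force: [-0.4, -5.1, 0.1]
grip_width: 0.003
grip_force: 2.0
t: 6.6
position: [0.4584, 0.2667, 0.1079]
orientation: [2.095, 2.336, -0.007]
ft_force: [0.9, -14.9, 1.3]
grip_width: -0.0
grip_force: 6.5
t: 6.85
position: [0.4583, 0.2672, 0.1077]
orientation: [2.094, 2.331, -0.012]
ft_force: [3.3, -24.3, 2.8]
grip_width: 0.002
grip_force: 11.0
```

Left lever is at its stop (force jumps at y ≈ 88 mm). Now the right one.

```bash
python3 -m jog '[{"tx":-12,"ty":0,"tz":0,"roll":0,"hand":0},{"tx":0,"ty":0,"tz":-45,"roll":0,"hand":0},{"tx":-58,"ty":0,"tz":0,"roll":0,"hand":0},{"tx":-60,"ty":0,"tz":0,"roll":0,"hand":0},{"tx":0,"ty":0,"tz":25,"roll":0,"hand":0},{"tx":0,"ty":0,"tz":20,"roll":0,"hand":0},{"tx":0,"ty":0,"tz":0,"roll":0,"hand":0}]'
python3 -m jog '[{"tx":-5,"ty":0,"tz":0,"roll":0,"hand":0},{"tx":-5,"ty":0,"tz":0,"roll":0,"hand":0},{"tx":-5,"ty":0,"tz":0,"roll":0,"hand":0},{"tx":-5,"ty":0,"tz":0,"roll":0,"hand":0},{"tx":-5,"ty":0,"tz":0,"roll":0,"hand":0},{"tx":-5,"ty":0,"tz":0,"roll":0,"hand":0}]'
python3 -m jog '[{"tx":-5,"ty":0,"tz":0,"roll":0,"hand":0},{"tx":-5,"ty":0,"tz":0,"roll":0,"hand":0},{"tx":-4,"ty":0,"tz":0,"roll":0,"hand":0},{"tx":-3,"ty":0,"tz":0,"roll":0,"hand":0}]'
```

```text
t: 7.72
position: [0.4718, 0.1432, 0.1074]
orientation: [-2.095, -2.338, 0.001]
ft_force: [-0.3, -0.2, 0.6]
grip_width: -0.003
grip_force: 0.0
t: 8.48
position: [0.4762, 0.1131, 0.1087]
orientation: [-2.096, -2.34, -0.002]
ft_force: [1.2, 4.6, 4.7]
grip_width: -0.0
grip_force: 2.3
t: 8.98
position: [0.4772, 0.0958, 0.1079]
orientation: [-2.096, -2.339, 0.001]
ft_force: [-0.5, 3.3, -1.1]
grip_width: -0.002
grip_force: 1.8
```

```bash
python3 -m jog '[{"tx":-2,"ty":0,"tz":0,"roll":0,"hand":0},{"tx":-2,"ty":0,"tz":0,"roll":0,"hand":0}]'
python3 -m jog '[{"tx":-2,"ty":0,"tz":0,"roll":0,"hand":0},{"tx":-2,"ty":0,"tz":0,"roll":0,"hand":0}]'
```

```text
t: 9.22
position: [0.4779, 0.092, 0.1082]
orientation: [-2.096, -2.34, 0.001]
ft_force: [-1.2, 4.3, -0.2]
grip_width: -0.001
grip_force: 1.7
t: 9.48
position: [0.4785, 0.0887, 0.1084]
orientation: [-2.095, -2.339, -0.002]
ft_force: [-1.5, 9.9, -0.7]
grip_width: -0.003
grip_force: 4.0
```

```bash
python3 -m jog '[{"tx":-2,"ty":0,"tz":0,"roll":0,"hand":0},{"tx":0,"ty":0,"tz":0,"roll":0,"hand":0}]'
python3 -m jog '[{"tx":14,"ty":0,"tz":0,"roll":0,"hand":0},{"tx":0,"ty":0,"tz":-60,"roll":0,"hand":0},{"tx":-20,"ty":-4,"tz":-60,"roll":0,"hand":0.8},{"tx":0,"ty":0,"tz":0,"roll":0,"hand":0.8},{"tx":0,"ty":0,"tz":0,"roll":0,"hand":0.8},{"tx":0,"ty":0,"tz":0,"roll":0,"hand":0.8}]'
python3 - <<'E'
from h import *
f=grab('wrist','w4.png'); np.save('w4.npy',f,allow_pickle=True)
cv2.imwrite('pics/w4c.png',cv2.resize(f['img'][0:270,200:480],None,fx=2,fy=2)); print(state()['position'])
E
```

```text
t: 9.72
position: [0.4786, 0.0883, 0.1085]
orientation: [-2.092, -2.338, -0.006]
ft_force: [-2.3, 12.6, -0.4]
grip_width: 0.003
grip_force: 5.4
t: 10.48
position: [0.4748, 0.0799, 0.226]
orientation: [-2.095, -2.339, 0.004]
ft_force: [-1.1, 0.3, 0.1]
grip_width: 0.8
grip_force: 0.0
[0.47484402 0.07998742 0.22600197]
```

View pics/w4c.png

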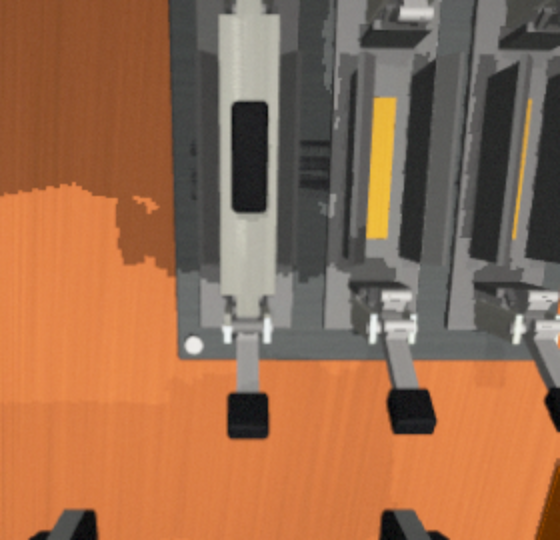

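The view shows the old board raised, with its bar at full-image (325,78) and its right lever fully outward. Compute the bar centre and yaw.

```bash
cat >> h.py <<'E'
def bar(f,box,z,vmax=50):
    for q,a in blobs(f['img'],[0,0,0],[180,255,vmax],100,box):
        e=sorted(cv2.boxPoints(q).tolist(),key=lambda p:(p[0],p[1]))
        bx=cv2.boxPoints(q)
        L=[(bx[0]+bx[1])/2,(bx[2]+bx[3])/2] if np.linalg.norm(bx[0]-bx[1])<np.linalg.norm(bx[1]-bx[2]) else [(bx[1]+bx[2])/2,(bx[3]+bx[0])/2]
        w=onz(f,L,z); d=w[0]-w[1]; d*=np.sign(d[1])
        print('bar px',np.round(q[0],1),'c',w.mean(0).round(4),'deg',np.degrees(np.arctan2(d[1],d[0])).round(2),'len',np.linalg.norm(d).round(4),np.round(q[1],1))
def go(x,y,z=None,deg=None):
    s=state();M=R.from_rotvec(s['orientation']).as_matrix(); p=s['position']
    d=np.array([x-p[0],y-p[1],(z-p[2]) if z else 0])
    a=np.degrees(np.arctan2(M[1,0],M[0,0]))
    print('tool deg',a.round(2),'now: txyz mm',(M.T@d*1e3).round(1))
    if deg is not None:
        c=np.radians(deg);X=np.array([np.cos(c),np.sin(c),0]);Y=np.array([np.sin(c),-np.cos(c),0])
        print('roll',round(a-deg,2),'after roll tx,ty',(X@d*1e3).round(1),(Y@d*1e3).round(1))
E
python3 - <<'E'
from h import *
f=load('w4.npy'); bar(f,(305,30,345,130),.115)
t=grab('top','t4.png'); np.save('t4.npy',t,allow_pickle=True)
bar(t,(235,225,270,255),.115)
go(.467,.1795,.25,96.3)
E
```

```text
bar px [324.5  78. ] c [0.4677 0.1773 0.115 ] deg 96.54 len 0.0383 [54. 17.]
tool deg 96.3 now: txyz mm [ 99.7   3.  -23.9]
roll 0.0 after roll tx,ty 99.7 3.1
```

```bash
python3 -m jog '[{"tx":49,"ty":2,"tz":0,"roll":0,"hand":0.5},{"tx":48.5,"ty":1.6,"tz":0,"roll":0,"hand":0.5},{"tx":0,"ty":0,"tz":50,"roll":0,"hand":0.5},{"tx":0,"ty":0,"tz":50,"roll":0,"hand":0.5},{"tx":0,"ty":0,"tz":34,"roll":0,"hand":0.5},{"tx":0,"ty":0,"tz":0,"roll":0,"hand":0},{"tx":0,"ty":0,"tz":0,"roll":0,"hand":0},{"tx":0,"ty":0,"tz":0,"roll":0,"hand":0},{"tx":0,"ty":0,"tz":0,"roll":0,"hand":0}]' 60
```

```text
t: 11.7
position: [0.4689, 0.1775, 0.0944]
orientation: [2.096, 2.339, 0.002]
ft_force: [0.2, -0.0, -3.1]
grip_width: 0.146
grip_force: 60.6
```

```bash
python3 -m jog '[{"tx":0,"ty":0,"tz":-10,"roll":0,"hand":0},{"tx":0,"ty":0,"tz":-20,"roll":0,"hand":0},{"tx":0,"ty":0,"tz":-40,"roll":0,"hand":0},{"tx":0,"ty":0,"tz":-40,"roll":0,"hand":0},{"tx":0,"ty":0,"tz":-30,"roll":0,"hand":0},{"tx":0,"ty":0,"tz":0,"roll":0,"hand":0}]'
python3 - <<'E'
from h import *
t=grab('top','t5.png'); np.save('t5.npy',t,allow_pickle=True)
cv2.imwrite('pics/t5c.png',cv2.resize(t['img'][150:270,340:500],None,fx=4,fy=4,interpolation=cv2.INTER_CUBIC))
E
```

```text
t: 12.45
position: [0.4697, 0.1778, 0.2365]
orientation: [2.095, 2.338, 0.008]
ft_force: [-0.4, 0.2, -3.2]
grip_width: 0.15
grip_force: 60.7
```

View pics/t5c.png

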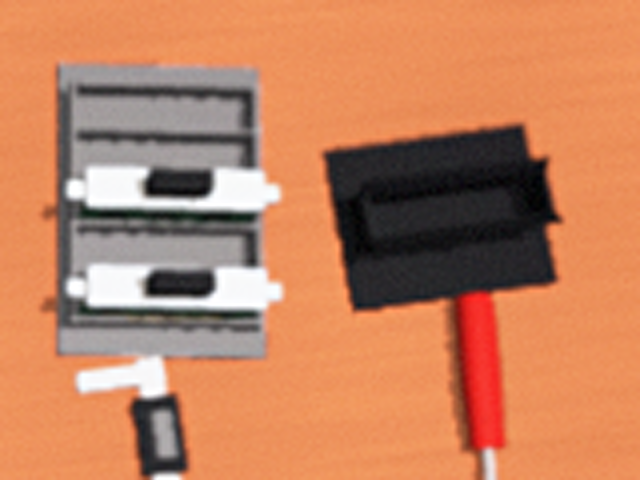

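The board is held. In the crop, the case foot's corners are at (325,152), (525,125), (557,280) and (352,310), and the case does not seem to have moved. I'll measure it from the top view first.

Run:
```python
from h import *
t=load('t5.npy')
c=np.array([[325,152],[525,125],[557,280],[352,310]])/4+[340,150]
w=onz(t,c,.004);print(w.round(4),w.mean(0).round(4))
for i in range(4):
    d=w[i]-w[(i+1)%4];print(np.linalg.norm(d).round(4),np.degrees(np.arctan2(d[1],d[0])).round(1))
show(blobs(t['img'],[0,0,0],[180,255,60],300,(415,175,485,235)))
m=w.mean(0); go(m[0],m[1]-.11,.25,95)
```

```text
[[ 0.5673 -0.2603  0.004 ]
 [ 0.5719 -0.3988  0.004 ]
 [ 0.4659 -0.4014  0.004 ]
 [ 0.4609 -0.2618  0.004 ]] [ 0.5165 -0.3306  0.004 ]
0.1385 91.9
0.106 1.4
0.1397 -87.9
0.1064 -179.2
[450.8 203.7] [39.2 53.7] 81.7 1892.5
tool deg 96.28 now: txyz mm [-619.6  -20.4  -16. ]
roll 1.28 after roll tx,ty -619.9 -6.5
```

Foot sides come out at 0.139 and 0.106 m, against 0.140 and 0.110 given. Centre (0.5165, -0.331), yaw about 1.8°. Before bringing the board there, I'll check how close the cabinet is.

Run:
```python
from h import *
t=load('t5.npy')
print(onz(t,[[520,190],[568,268]],0.).round(3))
w=load('w1.npy');print(onz(w,[[453,165]],0.).round(3))
for p in ([.5165,-.24],[.5165,-.33]): go(*p,.25,91.8)
```

```text
[[ 0.535 -0.532  0.   ]
 [ 0.313 -0.624  0.   ]]
[[ 0.311 -0.61   0.   ]]
tool deg 96.28 now: txyz mm [-420.2    1.6  -15.9]
roll 4.48 after roll tx,ty -418.8 34.4
tool deg 96.28 now: txyz mm [-509.7   -8.2  -15.9]
roll 4.48 after roll tx,ty -508.8 31.6
```

```bash
python3 -m jog '[{"tx":0,"ty":0,"tz":0,"roll":4.5,"hand":0},{"tx":-20,"ty":-1,"tz":-2,"roll":0,"hand":0},{"tx":-40,"ty":-1.6,"tz":-2,"roll":0,"hand":0},{"tx":-42,"ty":-1.6,"tz":-2,"roll":0,"hand":0},{"tx":-42,"ty":-1.6,"tz":-2,"roll":0,"hand":0},{"tx":-42,"ty":-1.6,"tz":-2,"roll":0,"hand":0},{"tx":-42,"ty":-1.6,"tz":-2,"roll":0,"hand":0},{"tx":-42,"ty":-1.6,"tz":-2,"roll":0,"hand":0},{"tx":-42,"ty":-1.6,"tz":-2,"roll":0,"hand":0},{"tx":-42,"ty":-1.6,"tz":-2,"roll":0,"hand":0},{"tx":-42,"ty":-1.6,"tz":-2,"roll":0,"hand":0},{"tx":-42,"ty":-1.6,"tz":-2,"roll":0,"hand":0},{"tx":-42,"ty":-1.6,"tz":-2,"roll":0,"hand":0},{"tx":-42,"ty":-1.6,"tz":-2,"roll":0,"hand":0},{"tx":-30,"ty":-1.6,"tz":0,"roll":0,"hand":0},{"tx":-16,"ty":-1,"tz":0,"roll":0,"hand":0},{"tx":0,"ty":0,"tz":0,"roll":0,"hand":0},{"tx":0,"ty":0,"tz":0,"roll":0,"hand":0}]'
python3 - <<'E'
from h import *
f=grab('wrist','w6.png'); np.save('w6.npy',f,allow_pickle=True)
g=cv2.convertScaleAbs(f['img'],alpha=2.0,beta=10); cv2.imwrite('pics/w6b.png',g)
E
```

```text
t: 14.75
position: [0.4633, -0.39, 0.2592]
orientation: [-2.185, -2.256, -0.001]
ft_force: [0.2, -0.5, -3.2]
grip_width: 0.147
grip_force: 60.7
```

View pics/w6b.png

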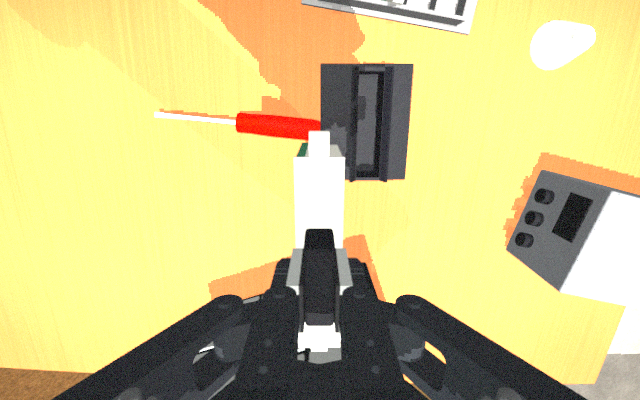

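The brightened view shows the case foot corners at (321,65), (413,65) and (406,180), with the sleeve slot between columns 357 and 386. The board hides the left bottom corner.

Run:
```python
from h import *
f=load('w6.npy'); im=f['img']
g=cv2.cvtColor(im,cv2.COLOR_BGR2HSV)
m=(cv2.inRange(g,np.array([0,0,0]),np.array([180,255,75]))>0); m[:, :318]=0; m[:,430:]=0; m[190:]=0;m[:60]=0
# edge lines by sub-row scan of dark region
rows=range(75,172,4); R_=[(np.where(m[r])[0].max()+.5,r) for r in rows]
cols=[c for c in range(328,408,4)]; T=[(c,np.where(m[:,c])[0].min()-.5) for c in cols]; B=[(c,np.where(m[:,c])[0].max()+.5) for c in range(352,402,4)]
L=[(np.where(m[r])[0].min()-.5,r) for r in range(75,118,4)]
out={}
for n,P in dict(R=R_,T=T,B=B,L=L).items():
    w=onz(f,P,.004)[:,:2]; v=cv2.fitLine(w.astype(np.float32),cv2.DIST_HUBER,0,.0005,.0001).ravel()
    out[n]=v; print(n,v.round(4),np.degrees(np.arctan2(v[1],v[0])).round(2)%180)
def X(a,b):
    s=np.linalg.solve(np.c_[a[:2],-b[:2]],b[2:]-a[2:]); return a[2:]+a[:2]*s[0]
tr,br,tl,bl=X(out['T'],out['R']),X(out['B'],out['R']),X(out['T'],out['L']),X(out['B'],out['L'])
print(tr,br,tl,bl,'c',(tr+br+tl+bl)/4,'len',np.linalg.norm(tr-br),np.linalg.norm(tr-tl))
b=onz(f,[[358,69],[386,69],[352,180],[387,180]],.045);print('slot ends z45',b.round(4),b.mean(0))
```

```text
R [ 0.0362 -0.9993  0.5716 -0.3407] 92.07
T [ 0.9994  0.0355  0.5139 -0.2629] 2.03
B [ 0.9981  0.0609  0.5398 -0.401 ] 3.49
L [ 0.0327 -0.9995  0.4619 -0.3018] 91.88
[ 0.56868184 -0.26093358] [ 0.5736765  -0.39890236] [ 0.4606648 -0.2647701] [ 0.46527615 -0.40551442] c [ 0.5170748 -0.3325301] len 0.13805915 0.10808513
slot ends z45 [[ 0.5003 -0.2736  0.045 ]
 [ 0.5299 -0.2725  0.045 ]
 [ 0.5014 -0.3937  0.045 ]
 [ 0.5422 -0.3924  0.045 ]] [ 0.51845622 -0.33303989  0.045     ]
```

Centre (0.517, -0.332) and axis 92°, which agrees with the top view within 2 mm. Moving above the case.

```bash
python3 -m jog '[{"tx":19,"ty":18.5,"tz":0,"roll":0,"hand":0},{"tx":19,"ty":18.5,"tz":0,"roll":0,"hand":0},{"tx":18.3,"ty":18.5,"tz":0,"roll":0,"hand":0},{"tx":0,"ty":0,"tz":50,"roll":-0.2,"hand":0},{"tx":0,"ty":0,"tz":50,"roll":0,"hand":0},{"tx":0,"ty":0,"tz":30,"roll":0,"hand":0},{"tx":0,"ty":0,"tz":0,"roll":0,"hand":0},{"tx":0,"ty":0,"tz":0,"roll":0,"hand":0}]'
python3 - <<'E'
from h import *
go(.517,-.332,.071,92)
t=grab('top','t6.png'); np.save('t6.npy',t,allow_pickle=True)
cv2.imwrite('pics/t6c.png',cv2.resize(t['img'][150:270,340:500],None,fx=4,fy=4,interpolation=cv2.INTER_CUBIC))
E
```

```text
t: 15.8
position: [0.5178, -0.3329, 0.1313]
orientation: [2.18, 2.259, 0.001]
ft_force: [0.8, -0.1, -2.8]
grip_width: 0.148
grip_force: 60.5
tool deg 92.03 now: txyz mm [ 1.  -0.9 60.3]
roll 0.03 after roll tx,ty 1.0 -0.8
```

Go down with force watching.

```bash
python3 -m jog '[{"tx":1,"ty":-0.8,"tz":4,"roll":0,"hand":0},{"tx":0,"ty":0,"tz":5,"roll":0,"hand":0},{"tx":0,"ty":0,"tz":5,"roll":0,"hand":0},{"tx":0,"ty":0,"tz":4,"roll":0,"hand":0}]'
python3 -m jog '[{"tx":0,"ty":0,"tz":4,"roll":0,"hand":0},{"tx":0,"ty":0,"tz":4,"roll":0,"hand":0},{"tx":0,"ty":0,"tz":4,"roll":0,"hand":0}]'
```

```text
t: 16.35
position: [0.516, -0.3321, 0.1109]
orientation: [-2.182, -2.259, 0.0]
ft_force: [0.5, -0.7, -3.6]
grip_width: 0.145
grip_force: 60.7
t: 16.73
position: [0.5164, -0.3321, 0.0991]
orientation: [2.182, 2.259, 0.001]
ft_force: [0.7, 0.7, -3.0]
grip_width: 0.148
grip_force: 60.7
```

```bash
python3 -m jog '[{"tx":0,"ty":0,"tz":6,"roll":0,"hand":0},{"tx":0,"ty":0,"tz":6,"roll":0,"hand":0},{"tx":0,"ty":0,"tz":6,"roll":0,"hand":0},{"tx":0,"ty":0,"tz":5,"roll":0,"hand":0},{"tx":0,"ty":0,"tz":4,"roll":0,"hand":0},{"tx":0,"ty":0,"tz":0,"roll":0,"hand":0}]'
python3 -m jog '[{"tx":0,"ty":0,"tz":2,"roll":0,"hand":0},{"tx":0,"ty":0,"tz":2,"roll":0,"hand":0},{"tx":0,"ty":0,"tz":0,"roll":0,"hand":0}]'
```

```text
t: 17.48
position: [0.5162, -0.332, 0.072]
orientation: [-2.182, -2.259, -0.0]
ft_force: [2.3, 0.5, -5.0]
grip_width: 0.15
grip_force: 60.4
t: 17.85
position: [0.5164, -0.3322, 0.0703]
orientation: [2.181, 2.259, 0.001]
ft_force: [-1.8, 2.3, 6.7]
grip_width: 0.15
grip_force: 62.1
```

Fully home: it met the floor with TCP at 0.070 m, 66.5 mm above the underside. Release and go look at the tray.

```bash
python3 -m jog '[{"tx":0,"ty":0,"tz":-1,"roll":0,"hand":0.5},{"tx":0,"ty":0,"tz":0,"roll":0,"hand":0.5},{"tx":0,"ty":0,"tz":0,"roll":0,"hand":0.5},{"tx":0,"ty":0,"tz":-30,"roll":0,"hand":0.5},{"tx":0,"ty":0,"tz":-55,"roll":0,"hand":0.5},{"tx":0,"ty":0,"tz":-55,"roll":0,"hand":0.5},{"tx":0,"ty":0,"tz":-40,"roll":0,"hand":0.5},{"tx":40,"ty":0,"tz":0,"roll":0,"hand":0.5},{"tx":40,"ty":0,"tz":0,"roll":0,"hand":0.5},{"tx":40,"ty":0,"tz":0,"roll":0,"hand":0.5},{"tx":0,"ty":0,"tz":0,"roll":0,"hand":0.5},{"tx":0,"ty":0,"tz":0,"roll":0,"hand":0.5}]'
python3 - <<'E'
from h import *
f=grab('wrist','w7.png'); np.save('w7.npy',f,allow_pickle=True)
t=grab('top','t7.png'); np.save('t7.npy',t,allow_pickle=True)
show(blobs(f['img'],[0,0,0],[180,255,50],150,(200,0,460,255)))
show(blobs(t['img'],[0,0,0],[180,255,60],15,(360,185,405,235)))
c=cv2.hconcat([cv2.resize(f['img'][0:270,160:500],None,fx=1.3,fy=1.3),cv2.resize(t['img'][150:270,350:500],None,fx=2.2,fy=351/120)])
cv2.imwrite('pics/w7c.png',c)
E
```

```text
t: 19.35
position: [0.5121, -0.2125, 0.2495]
orientation: [2.182, 2.26, -0.001]
ft_force: [0.0, -1.2, 0.4]
grip_width: 0.499
grip_force: 0.0
[221.5  95. ] [26. 43.] 90.0 1020.0
[288.4 109.2] [15.8 43.7] 7.1 620.0
[320. 231.] [46. 82.] 90.0 3017.5
[352.6 120.1] [15.7 43.1] 10.7 608.5
[382.7 121.6] [  8.7 104.6] 11.7 218.0
[409.3 127.3] [ 20.6 107. ] 21.7 385.5
[381. 203.] [ 2. 42.] 90.0 38.5
[384.5 220.5] [ 5. 15.] 90.0 73.5
[384.5 195.5] [ 5. 15.] 90.0 71.5
```

View pics/w7c.png

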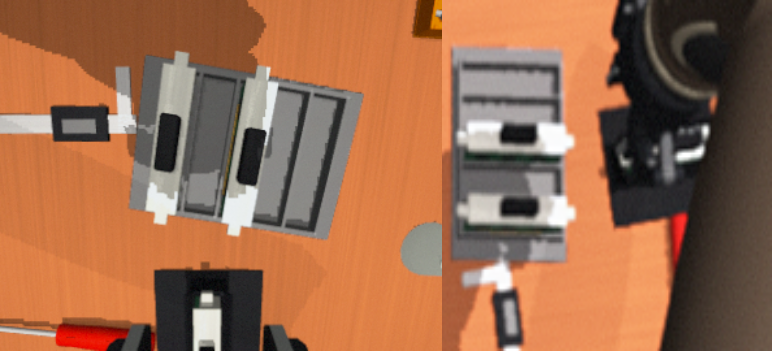

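The view shows two spares, bars at (288,109) and (353,120). The case with the old board in it is below, at about (320,231). Now locate the bars.

Run:
```python
from h import *
f,t=load('w7.npy'),load('t7.npy')
print(tri(f,[[288.4,109.2],[352.6,120.1]],t,[[384.5,220.5],[384.5,195.5]]).round(4))
bar(f,(275,80,300,140),.092);bar(f,(340,90,366,150),.092)
b=onz(f,[[362,120]],.092)
```

```text
[[ 0.4804 -0.1382  0.0776  0.0021]
 [ 0.5431 -0.147   0.0726  0.001 ]]
bar px [288.4 109.2] c [ 0.4811 -0.1391  0.092 ] deg 83.02 len 0.0387 [15.8 43.7]
bar px [352.6 120.1] c [ 0.5405 -0.1468  0.092 ] deg 82.64 len 0.0387 [15.7 43.1]
```

```bash
python3 -m jog '[{"tx":0,"ty":0,"tz":0,"roll":9.1,"hand":0.5},{"tx":4,"ty":-16,"tz":20,"roll":0,"hand":0.5},{"tx":4,"ty":-16,"tz":25,"roll":0,"hand":0.5},{"tx":0,"ty":0,"tz":0,"roll":0,"hand":0.5},{"tx":0,"ty":0,"tz":0,"roll":0,"hand":0.5}]'
python3 - <<'E'
from h import *
f=grab('wrist','w8.png'); np.save('w8.npy',f,allow_pickle=True)
B=blobs(f['img'],[0,0,0],[180,255,50],300,(200,0,460,215));show(B)
w=load('w7.npy')
bs=[b[0][0] for b in B if 1.8<max(b[0][1])/min(b[0][1])<3.5]
for p,q in zip([[288.4,109.2],[352.6,120.1]],bs[-2:]): print(tri(w,[p],f,[q]).round(4))
bar(f,(280,30,430,200),.092)
go(.481,-.139,.073,82.9)
E
```

```text
t: 20.08
position: [0.482, -0.2012, 0.2053]
orientation: [2.355, 2.078, 0.001]
ft_force: [0.3, -0.3, 0.2]
grip_width: 0.499
grip_force: 0.0
[228.7 120.2] [29.  47.8] 80.1 1246.0
[308.  126.5] [16. 49.] 0.0 771.5
[362.4 120.4] [  6.4 119.1] 1.7 507.0
[383.  126.5] [20.9 49.7] 2.7 954.5
[406.4 120. ] [ 24.  119.7] 3.5 595.0
[443.5 120.5] [117.  21.] 90.0 789.0
[[ 4.802e-01 -1.390e-01  8.270e-02  1.000e-04]]
[[ 5.418e-01 -1.469e-01  8.070e-02  1.000e-04]]
bar px [308.  126.5] c [ 0.4805 -0.1389  0.092 ] deg 82.23 len 0.038 [16. 49.]
bar px [362.4 120.4] c [ 0.5236 -0.1415  0.092 ] deg 83.28 len 0.0917 [  6.4 119.1]
bar px [383.  126.5] c [ 0.5396 -0.1462  0.092 ] deg 83.36 len 0.0386 [20.9 49.7]
bar px [406.4 120. ] c [ 0.5583 -0.1455  0.092 ] deg 83.8 len 0.0922 [ 24.  119.7]
tool deg 82.85 now: txyz mm [ 61.6  -9.3 132.5]
roll -0.05 after roll tx,ty 61.5 -9.0
```

The heights come out about 10 mm below the bar top, the same bias as for the old board's bar, where the blob includes its sides. So the tops are at 0.092 m. Grasp spare 1.

```bash
python3 -m jog '[{"tx":31,"ty":-5,"tz":0,"roll":0,"hand":0.5},{"tx":30.5,"ty":-4.5,"tz":0,"roll":0,"hand":0.5},{"tx":0,"ty":0,"tz":55,"roll":0,"hand":0.5},{"tx":0,"ty":0,"tz":45,"roll":0,"hand":0.5},{"tx":0,"ty":0,"tz":33,"roll":0,"hand":0.5},{"tx":0,"ty":0,"tz":0,"roll":0,"hand":0.5},{"tx":0,"ty":0,"tz":0,"roll":0,"hand":0},{"tx":0,"ty":0,"tz":0,"roll":0,"hand":0},{"tx":0,"ty":0,"tz":0,"roll":0,"hand":0}]'
python3 -m jog '[{"tx":0,"ty":0,"tz":-10,"roll":0,"hand":0},{"tx":0,"ty":0,"tz":-30,"roll":0,"hand":0},{"tx":0,"ty":0,"tz":-50,"roll":0,"hand":0},{"tx":0,"ty":0,"tz":-50,"roll":0,"hand":0},{"tx":0,"ty":0,"tz":-30,"roll":0,"hand":0},{"tx":0,"ty":0,"tz":0,"roll":0,"hand":0}]'
python3 - <<'E'
from h import *
go(.537,.1865,.24,96.3)
E
```

```text
t: 21.25
position: [0.4812, -0.1387, 0.0738]
orientation: [2.352, 2.077, 0.004]
ft_force: [0.7, 0.2, 7.2]
grip_width: 0.144
grip_force: 60.0
t: 22.0
position: [0.4805, -0.1384, 0.244]
orientation: [2.352, 2.077, 0.004]
ft_force: [0.3, -0.6, -3.8]
grip_width: 0.149
grip_force: 59.5
tool deg 82.89 now: txyz mm [329.4  15.9   3.8]
roll -13.41 after roll tx,ty 316.7 91.9
```

```bash
python3 -m jog '[{"tx":0,"ty":0,"tz":0,"roll":-6.7,"hand":0},{"tx":0,"ty":0,"tz":0,"roll":-6.7,"hand":0},{"tx":40,"ty":11.5,"tz":0,"roll":0,"hand":0},{"tx":40,"ty":11.5,"tz":0,"roll":0,"hand":0},{"tx":40,"ty":11.5,"tz":0,"roll":0,"hand":0},{"tx":40,"ty":11.5,"tz":0,"roll":0,"hand":0},{"tx":40,"ty":11.5,"tz":0,"roll":0,"hand":0},{"tx":40,"ty":11.5,"tz":0,"roll":0,"hand":0},{"tx":40,"ty":11.5,"tz":0,"roll":0,"hand":0},{"tx":37,"ty":11.5,"tz":0,"roll":0,"hand":0},{"tx":0,"ty":0,"tz":50,"roll":0,"hand":0},{"tx":0,"ty":0,"tz":40,"roll":0,"hand":0},{"tx":0,"ty":0,"tz":0,"roll":0,"hand":0},{"tx":0,"ty":0,"tz":0,"roll":0,"hand":0}]'
python3 - <<'E'
from h import *
go(.537,.1865,.0965,96.3)
f=grab('wrist','w9.png'); np.save('w9.npy',f,allow_pickle=True)
E
```

```text
t: 23.75
position: [0.5363, 0.187, 0.152]
orientation: [-2.097, -2.34, -0.0]
ft_force: [0.7, 0.6, -2.8]
grip_width: 0.148
grip_force: 59.6
tool deg 96.27 now: txyz mm [-0.6  0.7 55.5]
roll -0.03 after roll tx,ty -0.6 0.7
```

View pics/w9.png

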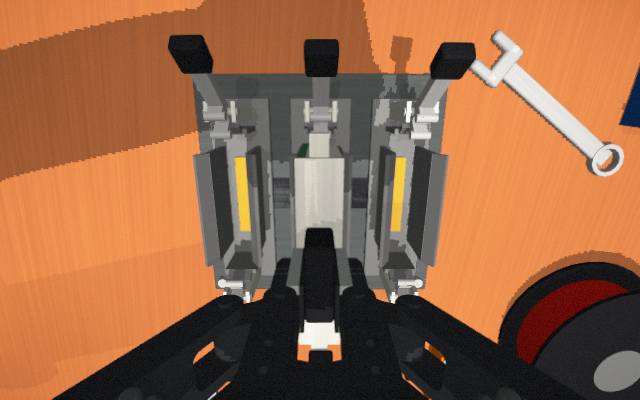

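The board is centred over socket 2: the neighbours' contacts at columns 242 and 399 are symmetric about the board at 320. All the left levers are outward. Lower.

```bash
python3 -m jog '[{"tx":0,"ty":0.7,"tz":8,"roll":0,"hand":0},{"tx":0,"ty":0,"tz":7,"roll":0,"hand":0},{"tx":0,"ty":0,"tz":7,"roll":0,"hand":0},{"tx":0,"ty":0,"tz":7,"roll":0,"hand":0},{"tx":0,"ty":0,"tz":0,"roll":0,"hand":0}]'
python3 -m jog '[{"tx":0,"ty":0,"tz":6,"roll":0,"hand":0},{"tx":0,"ty":0,"tz":6,"roll":0,"hand":0},{"tx":0,"ty":0,"tz":6,"roll":0,"hand":0},{"tx":0,"ty":0,"tz":4,"roll":0,"hand":0},{"tx":0,"ty":0,"tz":0,"roll":0,"hand":0}]'
```

```text
t: 24.42
position: [0.5364, 0.187, 0.1216]
orientation: [-2.096, -2.339, 0.002]
ft_force: [-0.1, -0.0, -2.9]
grip_width: 0.148
grip_force: 59.6
t: 25.05
position: [0.5366, 0.1871, 0.1]
orientation: [-2.096, -2.34, 0.001]
ft_force: [0.4, -0.6, -3.1]
grip_width: 0.145
grip_force: 59.6
```

```bash
python3 -m jog '[{"tx":0,"ty":0,"tz":2,"roll":0,"hand":0},{"tx":0,"ty":0,"tz":2,"roll":0,"hand":0},{"tx":0,"ty":0,"tz":1,"roll":0,"hand":0},{"tx":0,"ty":0,"tz":0,"roll":0,"hand":0}]'
```

```text
t: 25.55
position: [0.5371, 0.1873, 0.0963]
orientation: [2.096, 2.34, 0.001]
ft_force: [-1.2, -0.3, 4.1]
grip_width: 0.151
grip_force: 60.6
```

Resting on the prongs. Release, close, and go outside the left lever.

```bash
python3 -m jog '[{"tx":0,"ty":0,"tz":-1,"roll":0,"hand":0.5},{"tx":0,"ty":0,"tz":0,"roll":0,"hand":0.5},{"tx":0,"ty":0,"tz":0,"roll":0,"hand":0.5},{"tx":0,"ty":0,"tz":-30,"roll":0,"hand":0.5},{"tx":0,"ty":0,"tz":-40,"roll":0,"hand":0},{"tx":45,"ty":0,"tz":0,"roll":0,"hand":0},{"tx":50,"ty":0,"tz":0,"roll":0,"hand":0},{"tx":43,"ty":0,"tz":0,"roll":0,"hand":0},{"tx":0,"ty":0,"tz":35,"roll":0,"hand":0},{"tx":0,"ty":0,"tz":25,"roll":0,"hand":0},{"tx":0,"ty":0,"tz":0,"roll":0,"hand":0}]'
python3 - <<'E'
from h import *
s=state();d=np.array(s['position'][:2])-[.537,.1865]
c=np.radians(6.3);print('sock',d@[np.cos(c),np.sin(c)],d@[-np.sin(c),np.cos(c)],s['position'][2])
E
```

```text
t: 26.92
position: [0.5204, 0.3237, 0.1042]
orientation: [-2.095, -2.339, 0.007]
ft_force: [-0.1, -0.1, 0.1]
grip_width: 0.003
grip_force: 0.0
sock -0.001429943194255468 0.13819057990339 0.10421429825207026
```

```bash
python3 -m jog '[{"tx":-6,"ty":0,"tz":0,"roll":0,"hand":0},{"tx":-6,"ty":0,"tz":0,"roll":0,"hand":0},{"tx":-6,"ty":0,"tz":-1,"roll":0,"hand":0},{"tx":-6,"ty":0,"tz":-1,"roll":0,"hand":0},{"tx":-5,"ty":0,"tz":-1,"roll":0,"hand":0},{"tx":-5,"ty":0,"tz":-1,"roll":0,"hand":0},{"tx":-5,"ty":0,"tz":0,"roll":0,"hand":0}]'
python3 -m jog '[{"tx":-4,"ty":0,"tz":0,"roll":0,"hand":0},{"tx":-4,"ty":0,"tz":0,"roll":0,"hand":0},{"tx":-4,"ty":0,"tz":0,"roll":0,"hand":0}]'
python3 -m jog '[{"tx":-3,"ty":0,"tz":0,"roll":0,"hand":0},{"tx":-2,"ty":0,"tz":0,"roll":0,"hand":0},{"tx":-2,"ty":0,"tz":0,"roll":0,"hand":0}]'
```

```text
t: 27.8
position: [0.5261, 0.2851, 0.1105]
orientation: [2.096, 2.34, -0.0]
ft_force: [-0.4, 2.6, 1.3]
grip_width: -0.001
grip_force: 1.3
t: 28.18
position: [0.5272, 0.2734, 0.1103]
orientation: [-2.096, -2.34, 0.0]
ft_force: [-0.6, 3.4, 2.5]
grip_width: -0.001
grip_force: 1.6
t: 28.55
position: [0.528, 0.2666, 0.1103]
orientation: [-2.096, -2.34, 0.0]
ft_force: [-1.0, 2.1, 0.6]
grip_width: -0.001
grip_force: 1.6
```

```bash
python3 -m jog '[{"tx":-2,"ty":0,"tz":0,"roll":0,"hand":0},{"tx":-2,"ty":0,"tz":0,"roll":0,"hand":0}]'
python3 -m jog '[{"tx":-2,"ty":0,"tz":0,"roll":0,"hand":0},{"tx":-2,"ty":0,"tz":0,"roll":0,"hand":0}]'
```

```text
t: 28.8
position: [0.5282, 0.2652, 0.1104]
orientation: [-2.091, -2.338, -0.005]
ft_force: [-3.2, 16.1, -1.9]
grip_width: -0.002
grip_force: 7.4
t: 29.05
position: [0.5282, 0.2646, 0.1105]
orientation: [-2.085, -2.336, -0.012]
ft_force: [-4.1, 26.7, -3.9]
grip_width: 0.0
grip_force: 12.8
```

Left lever locked. Now the right one of socket 2.

```bash
python3 -m jog '[{"tx":12,"ty":0,"tz":0,"roll":0,"hand":0},{"tx":0,"ty":0,"tz":-50,"roll":0,"hand":0},{"tx":-45,"ty":0,"tz":0,"roll":0,"hand":0},{"tx":-45,"ty":0,"tz":0,"roll":0,"hand":0},{"tx":-45,"ty":0,"tz":0,"roll":0,"hand":0},{"tx":-45,"ty":0,"tz":0,"roll":0,"hand":0},{"tx":-48,"ty":0,"tz":0,"roll":0,"hand":0},{"tx":0,"ty":0,"tz":30,"roll":0,"hand":0},{"tx":0,"ty":0,"tz":25,"roll":0,"hand":0},{"tx":0,"ty":0,"tz":0,"roll":0,"hand":0}]'
python3 -m jog '[{"tx":6,"ty":0,"tz":0,"roll":0,"hand":0},{"tx":6,"ty":0,"tz":0,"roll":0,"hand":0},{"tx":6,"ty":0,"tz":-1,"roll":0,"hand":0},{"tx":6,"ty":0,"tz":-1,"roll":0,"hand":0},{"tx":5,"ty":0,"tz":-1,"roll":0,"hand":0},{"tx":5,"ty":0,"tz":-1,"roll":0,"hand":0},{"tx":5,"ty":0,"tz":-1,"roll":0,"hand":0}]'
python3 -m jog '[{"tx":4,"ty":0,"tz":0,"roll":0,"hand":0},{"tx":4,"ty":0,"tz":0,"roll":0,"hand":0},{"tx":4,"ty":0,"tz":0,"roll":0,"hand":0},{"tx":3,"ty":0,"tz":0,"roll":0,"hand":0},{"tx":2,"ty":0,"tz":0,"roll":0,"hand":0}]'
```

```text
t: 30.3
position: [0.5509, 0.043, 0.1034]
orientation: [-2.096, -2.337, 0.007]
ft_force: [0.4, 0.2, 0.7]
grip_width: 0.002
grip_force: 0.0
t: 31.18
position: [0.5484, 0.0832, 0.1105]
orientation: [-2.096, -2.34, -0.0]
ft_force: [0.8, -2.9, 2.2]
grip_width: -0.002
grip_force: 1.5
t: 31.8
position: [0.5464, 0.0998, 0.1105]
orientation: [-2.096, -2.34, 0.0]
ft_force: [-0.1, -2.7, 2.5]
grip_width: 0.0
grip_force: 1.5
```

```bash
python3 -m jog '[{"tx":3,"ty":0,"tz":0,"roll":0,"hand":0},{"tx":2,"ty":0,"tz":0,"roll":0,"hand":0},{"tx":2,"ty":0,"tz":0,"roll":0,"hand":0}]'
python3 -m jog '[{"tx":2,"ty":0,"tz":0,"roll":0,"hand":0},{"tx":2,"ty":0,"tz":0,"roll":0,"hand":0}]'
```

```text
t: 32.17
position: [0.5458, 0.105, 0.1103]
orientation: [2.095, 2.337, -0.005]
ft_force: [1.0, -12.2, 1.6]
grip_width: -0.001
grip_force: 6.4
t: 32.42
position: [0.5457, 0.1057, 0.1103]
orientation: [2.094, 2.33, -0.012]
ft_force: [1.7, -23.5, 3.3]
grip_width: 0.002
grip_force: 12.3
```

Both levers locked on socket 2. Now back to the tray for the second spare, with a fresh look.

```bash
python3 -m jog '[{"tx":-14,"ty":0,"tz":0,"roll":0,"hand":0},{"tx":0,"ty":0,"tz":-50,"roll":0,"hand":0},{"tx":0,"ty":0,"tz":-50,"roll":0,"hand":0.5},{"tx":-43,"ty":-7,"tz":0,"roll":0,"hand":0.5},{"tx":-43,"ty":-7,"tz":0,"roll":0,"hand":0.5},{"tx":-43,"ty":-7,"tz":0,"roll":0,"hand":0.5},{"tx":-43,"ty":-7,"tz":0,"roll":0,"hand":0.5},{"tx":-43,"ty":-7,"tz":0,"roll":0,"hand":0.5},{"tx":-43,"ty":-7,"tz":0,"roll":0,"hand":0.5},{"tx":-43,"ty":-7,"tz":0,"roll":0,"hand":0.5},{"tx":0,"ty":0,"tz":0,"roll":6.7,"hand":0.5},{"tx":0,"ty":0,"tz":0,"roll":6.7,"hand":0.5},{"tx":0,"ty":0,"tz":0,"roll":0,"hand":0.5},{"tx":0,"ty":0,"tz":0,"roll":0,"hand":0.5}]'
python3 - <<'E'
from h import *
f=grab('wrist','w10.png'); np.save('w10.npy',f,allow_pickle=True)
bar(f,(280,0,400,205),.092)
cv2.imwrite('pics/w10c.png',f['img'][0:270,150:500])
E
```

```text
t: 34.17
position: [0.5312, -0.2075, 0.2103]
orientation: [-2.352, -2.082, -0.001]
ft_force: [0.6, 0.2, -0.1]
grip_width: 0.497
grip_force: 0.0
bar px [323.5 126.5] c [ 0.5417 -0.1469  0.092 ] deg 83.22 len 0.0388 [49. 15.]
bar px [362.6 120.4] c [ 0.5732 -0.1477  0.092 ] deg 78.59 len 0.092 [ 14.3 117.5]
bar px [395.1 120.1] c [ 0.5995 -0.1506  0.092 ] deg 83.34 len 0.0914 [  5.1 116.4]
```

View pics/w10c.png

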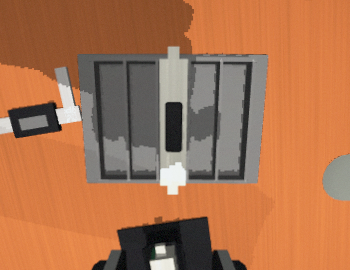

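The tray has not moved. One spare remains, its bar at full-image (323.5,126.5), world (0.5417, -0.147).

```bash
python3 -m jog '[{"tx":31,"ty":1.5,"tz":0,"roll":0,"hand":0.5},{"tx":30.3,"ty":1.5,"tz":0,"roll":0,"hand":0.5},{"tx":0,"ty":0,"tz":55,"roll":0,"hand":0.5},{"tx":0,"ty":0,"tz":45,"roll":0,"hand":0.5},{"tx":0,"ty":0,"tz":36,"roll":0,"hand":0.5},{"tx":0,"ty":0,"tz":0,"roll":0,"hand":0.5},{"tx":0,"ty":0,"tz":0,"roll":0,"hand":0},{"tx":0,"ty":0,"tz":0,"roll":0,"hand":0},{"tx":0,"ty":0,"tz":0,"roll":0,"hand":0}]'
python3 -m jog '[{"tx":0,"ty":0,"tz":-10,"roll":0,"hand":0},{"tx":0,"ty":0,"tz":-30,"roll":0,"hand":0},{"tx":0,"ty":0,"tz":-50,"roll":0,"hand":0},{"tx":0,"ty":0,"tz":-50,"roll":0,"hand":0},{"tx":0,"ty":0,"tz":-30,"roll":0,"hand":0},{"tx":0,"ty":0,"tz":0,"roll":0,"hand":0}]'
python3 - <<'E'
from h import *
go(.607,.1935,.24,96.3)
E
```

```text
t: 35.35
position: [0.543, -0.1477, 0.0767]
orientation: [2.353, 2.078, 0.003]
ft_force: [-0.3, 1.2, 7.1]
grip_width: 0.148
grip_force: 59.7
t: 36.1
position: [0.5428, -0.1477, 0.2472]
orientation: [2.352, 2.077, 0.004]
ft_force: [0.6, -0.0, -3.2]
grip_width: 0.147
grip_force: 59.2
tool deg 82.88 now: txyz mm [346.6  21.4   7.1]
roll -13.42 after roll tx,ty 332.1 101.3
```

```bash
python3 -m jog '[{"tx":0,"ty":0,"tz":0,"roll":-6.7,"hand":0},{"tx":0,"ty":0,"tz":0,"roll":-6.7,"hand":0},{"tx":42,"ty":12.7,"tz":0,"roll":0,"hand":0},{"tx":42,"ty":12.7,"tz":0,"roll":0,"hand":0},{"tx":42,"ty":12.7,"tz":0,"roll":0,"hand":0},{"tx":42,"ty":12.7,"tz":0,"roll":0,"hand":0},{"tx":42,"ty":12.7,"tz":0,"roll":0,"hand":0},{"tx":42,"ty":12.7,"tz":0,"roll":0,"hand":0},{"tx":40,"ty":12.7,"tz":0,"roll":0,"hand":0},{"tx":40,"ty":12.5,"tz":0,"roll":0,"hand":0},{"tx":0,"ty":0,"tz":50,"roll":0,"hand":0},{"tx":0,"ty":0,"tz":40,"roll":0,"hand":0},{"tx":0,"ty":0,"tz":0,"roll":0,"hand":0},{"tx":0,"ty":0,"tz":0,"roll":0,"hand":0}]'
python3 - <<'E'
from h import *
go(.607,.1935,.0965,96.3)
f=grab('wrist','w11.png'); np.save('w11.npy',f,allow_pickle=True)
cv2.imwrite('pics/w11c.png',f['img'][0:330,100:500])
E
```

```text
t: 37.85
position: [0.6062, 0.1936, 0.1551]
orientation: [2.096, 2.34, 0.0]
ft_force: [-0.2, 0.0, -2.1]
grip_width: 0.145
grip_force: 59.4
tool deg 96.28 now: txyz mm [-0.2  0.7 58.6]
roll -0.02 after roll tx,ty -0.2 0.7
```

View pics/w11c.png

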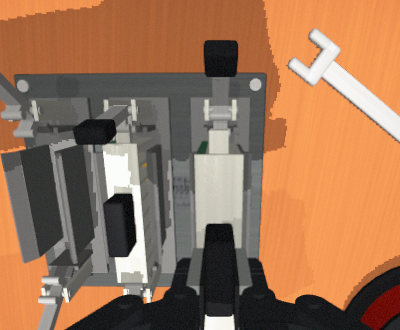

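Board 2 is seated in socket 2 with its lever over it. Here socket 3's lever pins are centred at column 222 against the board's 219, so I add about 1.2 mm sideways and lower.

```bash
python3 -m jog '[{"tx":0,"ty":1.2,"tz":8,"roll":0,"hand":0},{"tx":0,"ty":0,"tz":7,"roll":0,"hand":0},{"tx":0,"ty":0,"tz":7,"roll":0,"hand":0},{"tx":0,"ty":0,"tz":7,"roll":0,"hand":0},{"tx":0,"ty":0,"tz":0,"roll":0,"hand":0}]'
python3 -m jog '[{"tx":0,"ty":0,"tz":6,"roll":0,"hand":0},{"tx":0,"ty":0,"tz":6,"roll":0,"hand":0},{"tx":0,"ty":0,"tz":6,"roll":0,"hand":0},{"tx":0,"ty":0,"tz":4,"roll":0,"hand":0},{"tx":0,"ty":0,"tz":0,"roll":0,"hand":0}]'
```

```text
t: 38.52
position: [0.6068, 0.1937, 0.1245]
orientation: [-2.096, -2.339, 0.002]
ft_force: [-0.3, 0.4, -2.9]
grip_width: 0.145
grip_force: 59.3
t: 39.15
position: [0.607, 0.1938, 0.103]
orientation: [-2.096, -2.34, 0.001]
ft_force: [0.1, -0.1, -3.2]
grip_width: 0.146
grip_force: 59.4
```

```bash
python3 -m jog '[{"tx":0,"ty":0,"tz":2,"roll":0,"hand":0},{"tx":0,"ty":0,"tz":2,"roll":0,"hand":0},{"tx":0,"ty":0,"tz":1,"roll":0,"hand":0},{"tx":0,"ty":0,"tz":0,"roll":0,"hand":0}]'
```

```text
t: 39.65
position: [0.6074, 0.1939, 0.0989]
orientation: [2.096, 2.34, 0.001]
ft_force: [-0.0, 0.1, 0.1]
grip_width: 0.14
grip_force: 59.8
```

```bash
python3 -m jog '[{"tx":0,"ty":0,"tz":0,"roll":0,"hand":0.5},{"tx":0,"ty":0,"tz":0,"roll":0,"hand":0.5},{"tx":0,"ty":0,"tz":0,"roll":0,"hand":0.5},{"tx":0,"ty":0,"tz":-30,"roll":0,"hand":0.5},{"tx":0,"ty":0,"tz":-40,"roll":0,"hand":0},{"tx":45,"ty":0,"tz":0,"roll":0,"hand":0},{"tx":50,"ty":0,"tz":0,"roll":0,"hand":0},{"tx":43,"ty":0,"tz":0,"roll":0,"hand":0},{"tx":0,"ty":0,"tz":40,"roll":0,"hand":0},{"tx":0,"ty":0,"tz":25,"roll":0,"hand":0},{"tx":0,"ty":0,"tz":0,"roll":0,"hand":0}]'
python3 -m jog '[{"tx":-6,"ty":0,"tz":0,"roll":0,"hand":0},{"tx":-6,"ty":0,"tz":0,"roll":0,"hand":0},{"tx":-6,"ty":0,"tz":-1,"roll":0,"hand":0},{"tx":-6,"ty":0,"tz":-1,"roll":0,"hand":0},{"tx":-5,"ty":0,"tz":-1,"roll":0,"hand":0},{"tx":-5,"ty":0,"tz":-1,"roll":0,"hand":0},{"tx":-5,"ty":0,"tz":-1,"roll":0,"hand":0}]'
python3 -m jog '[{"tx":-4,"ty":0,"tz":0,"roll":0,"hand":0},{"tx":-4,"ty":0,"tz":0,"roll":0,"hand":0},{"tx":-4,"ty":0,"tz":0,"roll":0,"hand":0},{"tx":-3,"ty":0,"tz":0,"roll":0,"hand":0},{"tx":-2,"ty":0,"tz":0,"roll":0,"hand":0},{"tx":-2,"ty":0,"tz":0,"roll":0,"hand":0}]'
```

```text
t: 41.02
position: [0.5908, 0.3305, 0.1011]
orientation: [-2.095, -2.339, 0.007]
ft_force: [0.1, 0.4, 0.5]
grip_width: 0.003
grip_force: 0.0
t: 41.9
position: [0.5964, 0.2918, 0.1084]
orientation: [2.096, 2.34, -0.001]
ft_force: [0.2, 3.3, 2.4]
grip_width: -0.002
grip_force: 1.3
t: 42.65
position: [0.5984, 0.2738, 0.1083]
orientation: [-2.095, -2.339, -0.001]
ft_force: [-2.0, 6.8, 1.5]
grip_width: -0.002
grip_force: 4.0
```

```bash
python3 -m jog '[{"tx":-2,"ty":0,"tz":0,"roll":0,"hand":0},{"tx":-2,"ty":0,"tz":0,"roll":0,"hand":0},{"tx":-2,"ty":0,"tz":0,"roll":0,"hand":0}]'
python3 -m jog '[{"tx":-1,"ty":0,"tz":0,"roll":0,"hand":0},{"tx":0,"ty":0,"tz":0,"roll":0,"hand":0}]'
```

```text
t: 43.02
position: [0.5984, 0.2729, 0.1084]
orientation: [-2.086, -2.337, -0.011]
ft_force: [-2.7, 23.4, -2.4]
grip_width: 0.001
grip_force: 11.6
t: 43.28
position: [0.5984, 0.2729, 0.1084]
orientation: [-2.085, -2.337, -0.012]
ft_force: [-2.9, 23.3, -2.6]
grip_width: -0.005
grip_force: 11.3
```

```bash
python3 -m jog '[{"tx":12,"ty":0,"tz":0,"roll":0,"hand":0},{"tx":0,"ty":0,"tz":-50,"roll":0,"hand":0},{"tx":-45,"ty":0,"tz":0,"roll":0,"hand":0},{"tx":-45,"ty":0,"tz":0,"roll":0,"hand":0},{"tx":-45,"ty":0,"tz":0,"roll":0,"hand":0},{"tx":-45,"ty":0,"tz":0,"roll":0,"hand":0},{"tx":-48,"ty":0,"tz":0,"roll":0,"hand":0},{"tx":0,"ty":0,"tz":30,"roll":0,"hand":0},{"tx":0,"ty":0,"tz":23,"roll":0,"hand":0},{"tx":0,"ty":0,"tz":0,"roll":0,"hand":0}]'
python3 -m jog '[{"tx":6,"ty":0,"tz":0,"roll":0,"hand":0},{"tx":6,"ty":0,"tz":0,"roll":0,"hand":0},{"tx":6,"ty":0,"tz":-1,"roll":0,"hand":0},{"tx":6,"ty":0,"tz":-1,"roll":0,"hand":0},{"tx":5,"ty":0,"tz":-1,"roll":0,"hand":0},{"tx":5,"ty":0,"tz":-1,"roll":0,"hand":0},{"tx":5,"ty":0,"tz":-1,"roll":0,"hand":0}]'
python3 -m jog '[{"tx":4,"ty":0,"tz":0,"roll":0,"hand":0},{"tx":4,"ty":0,"tz":0,"roll":0,"hand":0},{"tx":4,"ty":0,"tz":0,"roll":0,"hand":0},{"tx":4,"ty":0,"tz":0,"roll":0,"hand":0},{"tx":3,"ty":0,"tz":0,"roll":0,"hand":0},{"tx":2,"ty":0,"tz":0,"roll":0,"hand":0}]'
python3 -m jog '[{"tx":2,"ty":0,"tz":0,"roll":0,"hand":0},{"tx":2,"ty":0,"tz":0,"roll":0,"hand":0}]'
```

```text
t: 44.52
position: [0.6213, 0.0506, 0.1032]
orientation: [-2.096, -2.337, 0.007]
ft_force: [-0.0, 0.5, 1.0]
grip_width: 0.001
grip_force: 0.0
t: 45.4
position: [0.6187, 0.0908, 0.1106]
orientation: [2.096, 2.34, 0.0]
ft_force: [-0.1, -1.8, 2.1]
grip_width: -0.003
grip_force: 1.5
t: 46.15
position: [0.6163, 0.1115, 0.1103]
orientation: [-2.096, -2.34, 0.001]
ft_force: [-0.2, -3.5, 1.2]
grip_width: 0.003
grip_force: 1.6
t: 46.4
position: [0.6161, 0.1128, 0.1103]
orientation: [2.095, 2.335, -0.006]
ft_force: [0.4, -14.5, 2.4]
grip_width: -0.002
grip_force: 7.4
```

```bash
python3 -m jog '[{"tx":2,"ty":0,"tz":0,"roll":0,"hand":0},{"tx":0,"ty":0,"tz":0,"roll":0,"hand":0}]'
python3 -m jog '[{"tx":-14,"ty":0,"tz":0,"roll":0,"hand":0},{"tx":0,"ty":0,"tz":-50,"roll":0,"hand":0},{"tx":0,"ty":-20,"tz":-50,"roll":0,"hand":0},{"tx":0,"ty":-30,"tz":-30,"roll":0,"hand":0},{"tx":0,"ty":-30,"tz":0,"roll":0,"hand":0},{"tx":0,"ty":0,"tz":0,"roll":0,"hand":0},{"tx":0,"ty":0,"tz":0,"roll":0,"hand":0}]'
python3 - <<'E'
from h import *
f=grab('wrist','w12.png'); np.save('w12.npy',f,allow_pickle=True)
t=grab('top','t12.png'); np.save('t12.npy',t,allow_pickle=True)
a=cv2.resize(f['img'][0:260,190:470],None,fx=1.5,fy=1.5); b=cv2.resize(t['img'][150:270,345:495],(375,300),interpolation=cv2.INTER_CUBIC)
b=cv2.copyMakeBorder(b,0,a.shape[0]-300,0,0,cv2.BORDER_CONSTANT); cv2.imwrite('pics/fin.png',cv2.hconcat([a,b]))
E
```

```text
t: 46.65
position: [0.6161, 0.113, 0.1103]
orientation: [2.095, 2.332, -0.01]
ft_force: [1.1, -17.3, 1.2]
grip_width: 0.001
grip_force: 8.6
t: 47.52
position: [0.538, 0.095, 0.2402]
orientation: [-2.096, -2.34, -0.001]
ft_force: [0.1, 0.5, -0.2]
grip_width: 0.001
grip_force: 0.0
```

View pics/fin.png

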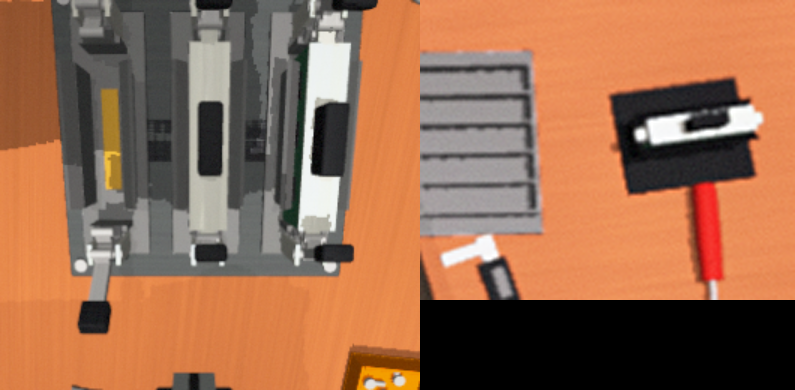

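The final view shows socket 1 empty, and the boards in sockets 2 and 3 locked with their right levers over them at (210,253) and (335,253). The tray is empty and the old board stands in the case. Handing in.

```bash
python3 -c "
from cell import ticket
print(ticket.finish_job())"
```

```text
the job is handed in; nothing more can be done
None
```

The old board is fully home in the storage case, and the two spares in the tray are seated and locked in sockets 2 and 3; the job is handed in at about 48 s, with no verdict returned.

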